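# Fan a stack of test cartridges along the loading tray

### The job

Make room in the tray by sliding the spray bottle, kept standing on the tray floor, gently right up against the tray's far end wall. Fan the stacked cartridges out along the tray into an overlapping, shingled row, pushing them without picking any up: the whole coloured end of each must be bare, each must still lie over at least half of the one beneath, and the bottom (red) one stays where it is. Press nothing hard and leave the other things on the table alone.

Things in the scene. Friction and masses are not known exactly. Their poses are not given: they have to be found in the camera images.
- tray: Fixed aluminium tray, a channel 260 x 68 mm (62 inside), on levelling feet: its underside stands 4 to 16 mm above the table, not twice the same. Origin: centre of the underside; x from the stack's end to the far end, z up. Above the underside: floor 4 mm, side walls 14, low lip at the stack's end (x -130 to -127 mm) 6.5, far wall (inner face x +127) 22.
- cart_red: White cartridge, 84 x 54 x 4 mm, about 20 g, at the bottom of a squared-up stack of four, flat on the tray floor, its red end 2 to 14 mm from the tray's low lip, x as the tray's x. Origin at the centre of its underside, z up; x along its length, away from the red end (its last 18 mm at -x, holding the black sample port).
- cart_yellow: White cartridge, 84 x 54 x 4 mm, about 20 g, second from the bottom; smooth plastic: pushed at its coloured edge it slides on the one beneath and carries along those on top. Origin at the centre of its underside, z up; x along its length, away from the yellow end (its last 18 mm at -x, holding the black sample port).
- cart_green: White cartridge, 84 x 54 x 4 mm, about 20 g, third from the bottom. A row fanned far enough tips forward by itself, leading edges down on the tray floor. Origin at the centre of its underside, z up; x along its length, away from the green end (its last 18 mm at -x, holding the black sample port).
- cart_blue: White cartridge, 84 x 54 x 4 mm, about 20 g, top of the stack, its upper face 16 mm above the tray floor. Origin at the centre of its underside, z up; x along its length, away from the blue end (its last 18 mm at -x, holding the black sample port).
- spray: Spray bottle standing in the channel beyond the stack: blue, 52 mm diameter up to 112 mm, then a white head at most 26 mm wide; 170 mm tall, 0.2 to 0.35 kg. Origin: centre of its base. Against the far end wall the origin is at x = +101 mm in the tray. Pushed higher up than about 40 mm it may topple.
- cup: White paper cup with red dots, 85 mm tall, 74 mm across, bystander; origin at the centre of its underside.
- pen_a: Black marker pen, 135 mm long, 12 mm thick, lying beside the tray, bystander; origin under its middle, x along it.
- pen_b: Black marker pen, as the other, bystander.
- tipbox: Pipette tip box with clear lid, 118 x 80 x 65 mm, bystander; origin at the centre of its underside.
- jar: White jar with brown cap, 64 mm across, 85 mm tall, bystander; origin at the centre of its underside.
There are look-alikes about, which are no part of the job. Leave any orange or purple look-alike of the cart_blue alone.

How it is judged:
By the outcome, as a careful person would: the job done as asked, in the order asked, and still so for the second after the job is handed in, with the robot touching nothing.
It also fails if it takes over 51 s, if anything falls off the work surface, if the arm or the gripper's body presses on something with over 40 N, if the wrist force passes 120 N, or if a joint passes its speed limit or range.

### The arm

A 6-joint arm with a two-finger parallel gripper is mounted at the origin on the work surface. World frame = base frame: x ahead of the robot, y to its left, z up, the work surface at z = 0. Lengths are in m, angles in degrees, forces in N, time in s.
With the tool pointing down it reaches from about 0.3 to 1 m from the base axis. Payload 5.1 kg.
Tool frame: the origin (TCP) lies on the centre line of the jaws, within the pads' length; the fingertips stand robot.finger_overhang ahead of it and the grasp point (between the pads) lies 5 mm behind it (robot.finger_overhang is the distance from the TCP to the fingertips, in m); z points along the fingers, y is the line along which they close (so a half turn about z gives the same grasp; the last joint's range is limited). The gripper opens to 95 mm and grips with 3 to 60 N. Pads are 20 mm wide; open, the fingers measure 119 mm over their backs; the gripper's body (75 mm by 180 mm) begins 59 mm behind the grasp point.
Start: joints at [64.824, 7.093, 94.555, -0, 78.352, -4.733], TCP at [0.227, 0.609, 0.229] pointing down, gripper open.
Joint ranges: [-149.61, 149.61], [-58.7, 133.49], [1.44, 155.28], [-77.14, 257.14], [18.33, 153.61], [-166.67, 166.67]. Speed limits (degrees/s): [147.25, 147.25, 180, 180, 180, 180].

### API

Orientations are given as a 3x3 rotation matrix whose columns are the frame's x, y, z axes.
In Python, from rig import robot gives the robot as it stands. The module is installed in compiled form; this text tells all that it offers.
- The arm moves only by the shell command python3 -m creep 'ROWS' [FORCE]. ROWS is JSON, a list of rows, each a list of 7 numbers: the turn, a rotation vector about the tool's x, y, z scaled (see below), then the shift along the tool's x, y, z scaled (see below), then the gripper command: -1 is shut, 1 is fully open, values between are in proportion. A call has exactly 5 rows; each row is the pose to reach, as a shift and turn from the pose commanded when the call began, along the tool's axes at that moment, turning the shorter way round; what a row does not reach only later rows make up. The controller multiplies each number of a shift by 500 mm and each number of a turn by pi rad. A row lasts 1/12 s, in which the tool goes at most 41.7 mm and 7.16 degrees, less where a joint would pass 70% of its speed; a pose out of reach is approached as far as the arm can. A call with a number of a shift or a turn outside -1 to 1 is refused whole. A call with a gripper value outside its range is refused whole. The fingers move at their own pace and stop on an object; FORCE is the grip in N (left out, the last holds). Time passes only in rows, so rows that repeat a pose let the fingers close, or fill a call up. It gives the time, the measured TCP pose, the force, the opening and the grip force at its end, in the units of the state.
- robot.get_obs(): the state, without advancing time (a new reading comes with each control period).
- robot.snapshot(name): name is "scene" or "top" or "wrist"; returns a dict with "color" (400x640x3 uint8, blue, green, red), "fovy" (degrees; the focal length in pixels is half the picture's height over the tangent of half this angle, whatever the lens; pixels are square), "cx", "cy" (the principal point, pixels), "rvec" (rotation vector, rad) and "tvec" (3), from world to camera coordinates, as OpenCV has them. Camera axes: x right, y down, z forward; pixel columns grow to the right and rows downward; lengths in m; the calibration is good to about 2 mm. A picture is of the moment at which its call begins. There is no depth.
- robot.job_done(): hands the job in; it is judged then, once.
The state is a dict: "t": time; "qpos": joint angles; "joint_vel": joint speeds; "joint_torque": joint torques, N m; "tool_pos": TCP position; "ee_rot": TCP orientation; "ft_force": force on the tool from outside, world axes, zero at the start; "torque": the same for the moment, N m; "finger_gap": finger opening in m; "grasp_force": force on a finger pad.
Only numpy, scipy, OpenCV 4.12 (cv2) and the standard library are available. Lean on these libraries where they do the work, as an engineer would, in place of code of your own. Each camera call takes 0.05 s, during which the arm holds its last target. There are 200 camera calls.

## Working session

There is one attempt and no reset: what is moved stays moved. The work goes in short steps, Python scripts to look and compute and a shell command to move; the robot and the scene stay as the last step left them, time stands still between calls to the robot, and variables do not carry over. Pictures are saved under pics/ and viewed, at most 13 in all, crops included, and the job is handed in when it is done.

```bash
mkdir -p pics; ls
python3 - <<'E'
from rig import robot
import cv2,numpy as np
print(robot.finger_overhang); o=robot.get_obs(); print(o)
for n in ("scene","top","wrist"):
    s=robot.snapshot(n); cv2.imwrite(f"pics/{n}0.png",s["color"]); print(n,s["fovy"],s["cx"],s["cy"],s["rvec"],s["tvec"])
a=[cv2.imread(f"pics/{n}0.png") for n in("scene","top")]
cv2.imwrite("pics/a.png",cv2.resize(a[0],(800,500)))
E
```

```text
pics
0.014
{'t': 0.0, 'qpos': array([ 6.48255753e+01,  7.13301981e+00,  9.46321052e+01, -7.49062920e-04,
        7.83506051e+01, -4.73438775e+00]), 'joint_vel': array([-0.12236183, -0.04242685, -0.12741679, -0.00592707, -0.0432108 ,
        0.10729893]), 'joint_torque': array([ 5.31043770e-04, -4.17598844e+01, -3.59937215e+01,  7.75779085e-02,
        4.92821017e-02, -1.43619436e-04]), 'tool_pos': array([0.22679239, 0.60851529, 0.22741278]), 'ee_rot': array([[-9.37039048e-01,  3.49223574e-01, -8.47614937e-04],
       [ 3.49224569e-01,  9.37037266e-01, -1.83346365e-03],
       [ 1.53958053e-04, -2.01403500e-03, -9.99997960e-01]]), 'ft_force': array([-0.23775379, -0.13102286, -0.05089708]), 'torque': array([-0.03155015, -0.01256942,  0.0133102 ]), 'grasp_force': 0.0, 'finger_gap': 0.09517055015513709}
scene 55.11727725646172 322.6901903252409 195.35158635545756 [ 2.09038675  0.51139914 -0.31388042] [-0.43909399 -0.09001861  1.00572751]
top 50.55178184913246 318.9989053868115 194.76303249919405 [ 2.12447315 -2.12631404  0.21302018] [-0.0638926   0.52527518  0.94479425]
wrist 61.57266673519591 324.4794573377733 200.79554363327833 [-2.40671797 -1.67186528 -0.20807461] [-0.64863044 -0.02655793  0.38818605]
```

View pics/top0.png

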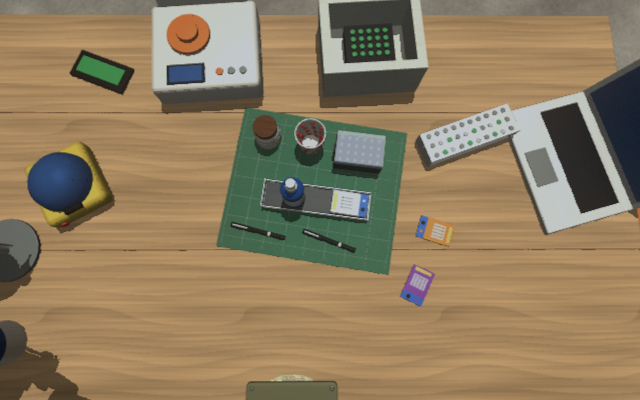

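View pics/scene0.png

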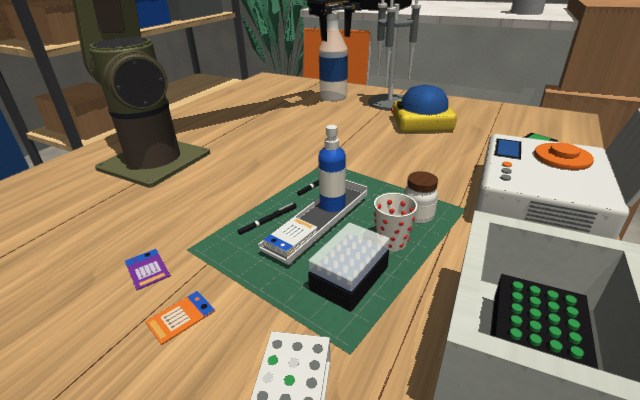

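```bash
cat > h.py <<'E'
import cv2,numpy as np
from rig import robot
def ray(s,uv):
    f=s["color"].shape[0]/2/np.tan(np.radians(s["fovy"])/2)
    R=cv2.Rodrigues(np.array(s["rvec"],float))[0]; C=-R.T@np.array(s["tvec"],float)
    d=R.T@np.array([(uv[0]-s["cx"])/f,(uv[1]-s["cy"])/f,1.]); return C,d,R
def onz(s,uv,z):
    C,d,_=ray(s,uv); return C+d*(z-C[2])/d[2]
def px(s,P):
    f=s["color"].shape[0]/2/np.tan(np.radians(s["fovy"])/2)
    R=cv2.Rodrigues(np.array(s["rvec"],float))[0]; p=R@np.array(P,float)+np.array(s["tvec"],float)
    return np.array([s["cx"]+f*p[0]/p[2],s["cy"]+f*p[1]/p[2]])
E
python3 - <<'E'
from h import *
s=robot.snapshot("top")
for n,uv,z in [("lipend",(370,205),.02),("farend",(262,193),.02),("cup",(311,133),.085),("tipbox TL",(337,131),.065),("tipbox BL",(334,165),.065),("jar",(266,126),.085),("sprayhead",(291,183),.17),("penb",(329,240),.01)]: print(n,onz(s,uv,z).round(3))
w=robot.snapshot("wrist"); C,d,R=ray(w,(320,200)); o=robot.get_obs()
print("cam in tool",o["ee_rot"].T@(C-o["tool_pos"]), "axes in tool\n",(R@o["ee_rot"]).round(2))
c=s["color"][165:260,215:395]; cv2.imwrite("pics/crop1.png",cv2.resize(c,None,fx=4.4,fy=4.4,interpolation=cv2.INTER_CUBIC))
E
```

```text
lipend [ 0.506 -0.188  0.02 ]
farend [0.535 0.073 0.02 ]
cup [ 0.665 -0.046  0.085]
tipbox TL [ 0.677 -0.107  0.065]
tipbox BL [ 0.594 -0.1    0.065]
jar [0.682 0.06  0.085]
sprayhead [ 0.527 -0.005  0.17 ]
penb [ 0.423 -0.089  0.01 ]
cam in tool [ 0.06973659 -0.00103602 -0.15494062] axes in tool
 [[ 0.    1.   -0.  ]
 [-0.97 -0.   -0.25]
 [-0.25  0.    0.97]]
```

View pics/crop1.png

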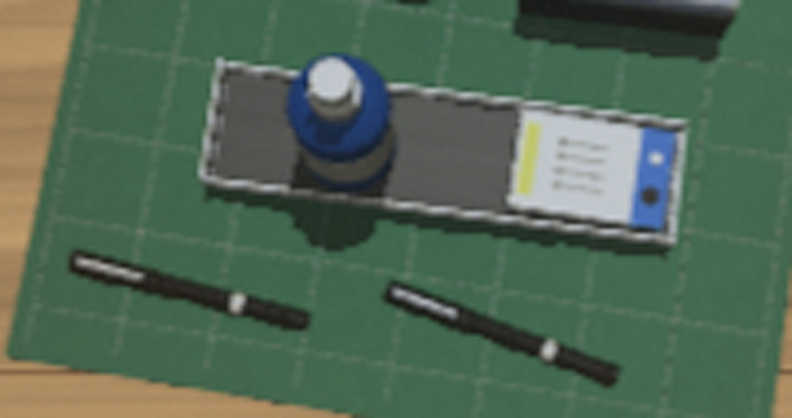

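The top view shows the tray running roughly along world +y, with the lip end at px (370,205) and the far end at (262,192). The bottle stands at x≈+54 mm in the tray and the stack is at the right. I'll lift, rotate the tool so its x lies along the tray, and shut the fingers on the way.

```bash
python3 -m creep '[[0,0,0.036,0,0,-0.03,-1],[0,0,0.072,0,0,-0.06,-1],[0,0,0.108,0,0,-0.09,-1],[0,0,0.144,0,0,-0.12,-1],[0,0,0.18,0,0,-0.146,-1]]' 5
python3 -m creep '[[0,0,0.036,-0.07,-0.016,0,-1],[0,0,0.072,-0.15,-0.032,0,-1],[0,0,0.108,-0.22,-0.048,0,-1],[0,0,0.144,-0.3,-0.064,0,-1],[0,0,0.18,-0.37,-0.08,0,-1]]'
python3 -m creep '[[0,0,0.013,-0.07,0.026,0,-1],[0,0,0.026,-0.14,0.052,0,-1],[0,0,0.039,-0.21,0.078,0,-1],[0,0,0.052,-0.28,0.104,0,-1],[0,0,0.062,-0.356,0.13,0,-1]]'
cat > g.py <<'E'
import sys,numpy as np
from rig import robot
o=robot.get_obs(); R=o["ee_rot"]; P=np.array(eval(sys.argv[1])); 
print("t",o["t"],"pos",o["tool_pos"].round(4),"xang",np.degrees(np.arctan2(R[1,0],R[0,0])).round(2),"z",R[:,2].round(3),"row shift",(R.T@(P-o["tool_pos"])/.5).round(4))
E
python3 g.py "[.523,-.03,.30]"
```

```text
t: 0.67
tool_pos: [0.2271, 0.6091, 0.3026]
ee_rot: [[-0.6, 0.8, 0.0], [0.8, 0.6, 0.0], [0.0, 0.0, -1.0]]
ft_force: [0.0, 0.6, -0.7]
finger_gap: 0.067
grasp_force: 0.0
t: 1.08
tool_pos: [0.3073, 0.4356, 0.3015]
ee_rot: [[-0.078, 0.997, 0.0], [0.997, 0.078, -0.0], [-0.0, 0.0, -1.0]]
ft_force: [0.6, -0.5, 0.2]
finger_gap: 0.0339
grasp_force: 0.0
t: 1.5
tool_pos: [0.3867, 0.264, 0.3017]
ee_rot: [[0.113, 0.994, 0.001], [0.994, -0.113, 0.0], [0.0, 0.0, -1.0]]
ft_force: [0.6, -0.5, 0.4]
finger_gap: 0.0025
grasp_force: 0.0
t 1.5 pos [0.3867 0.264  0.3017] xang 83.54 z [ 0.001  0.    -1.   ] row shift [-0.5535  0.3371  0.0034]
```

```bash
python3 -m creep '[[0,0,0,-0.07,0.042,0,-1],[0,0,0,-0.14,0.084,0,-1],[0,0,0,-0.21,0.126,0,-1],[0,0,0,-0.28,0.168,0,-1],[0,0,0,-0.35,0.21,0,-1]]' | head -2
python3 -m creep '[[0,0,0,-0.06,0.04,0,-1],[0,0,0,-0.12,0.08,0,-1],[0,0,0,-0.18,0.11,0,-1],[0,0,0,-0.2,0.127,0,-1],[0,0,0,-0.2,0.127,0,-1]]' | head -2
python3 - <<'E'
from h import *
import pickle
s=robot.snapshot("wrist"); pickle.dump(s,open("w1.pkl","wb")); cv2.imwrite("pics/w1.png",s["color"])
E
```

```text
t: 1.92
tool_pos: [0.4716, 0.0778, 0.3019]
t: 2.33
tool_pos: [0.5239, -0.0288, 0.3012]
```

View pics/w1.png

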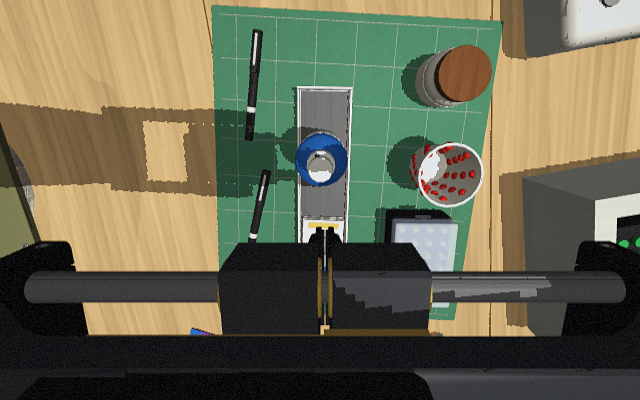

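The wrist view shows the far wall corners at (297,88) and (352,88), and the bottle's shoulder circle centred at about (322,160). The gripper hides everything below row 242. Next I compute the tray axis and the bottle position.

Run:
```python
from h import *
import pickle
s=pickle.load(open("w1.pkl","rb")); t=robot.snapshot("top")
h=.010
a,b=onz(s,(297,88),h+.022),onz(s,(352,88),h+.022); print("far corners w",a.round(4),b.round(4),np.linalg.norm(a-b))
c=lambda u,v:(215+u/4.4,165+v/4.4)
k=[onz(t,c(*p),h+z) for p,z in [((220,62),.022),((203,180),.022),((685,122),.014),((670,240),.014)]]
for q in k: print("top",q.round(4))
ax=(k[0]+k[1]-k[2]-k[3])[:2]; print("len",np.linalg.norm(ax)/2,"ang",np.degrees(np.arctan2(ax[1],ax[0])))
l=[onz(s,p,h+.014) for p in[(297,100),(302,215),(352,100),(347,215)]]
for i in(0,2):
    d=l[i]-l[i+1]; print("side ang",np.degrees(np.arctan2(d[1],d[0])),l[i].round(4))
hsv=cv2.cvtColor(s["color"],cv2.COLOR_BGR2HSV); m=cv2.inRange(hsv,(100,120,50),(125,255,255)); m[:100]=0;m[220:]=0
cs=max(cv2.findContours(m,0,2)[0],key=cv2.contourArea); print("blue",cv2.minEnclosingCircle(cs),cv2.boundingRect(cs))
for z in(.112,.095): 
  print("bottle",onz(s,cv2.minEnclosingCircle(cs)[0],h+.004+z).round(4))
m=cv2.inRange(cv2.cvtColor(t["color"],cv2.COLOR_BGR2HSV),(100,120,90),(125,255,255)); m[:150]=0;m[230:]=0;m[:,:345]=0;m[:,380:]=0
c2=max(cv2.findContours(m,0,2)[0],key=cv2.contourArea); print("blue end",cv2.contourArea(c2),[onz(t,p,h+.02)[:2].round(4) for p in cv2.boxPoints(cv2.minAreaRect(c2))])
```

```text
far corners w [0.5014 0.0753 0.032 ] [0.5671 0.0677 0.032 ] 0.06608726969519167
top [0.5672 0.0655 0.032 ]
top [0.5018 0.0732 0.032 ]
top [ 0.5354 -0.1896  0.024 ]
top [ 0.47   -0.1798  0.024 ]
len 0.25605637705369755 ang 82.86222818424699
side ang 84.83928948885999 [0.4989 0.062  0.024 ]
side ang 81.94295651269293 [0.5664 0.0542 0.024 ]
blue ((320.37786865234375, 159.4884796142578), 26.618043899536133) (295, 133, 52, 54)
bottle [ 0.5218 -0.0017  0.126 ]
bottle [ 0.5213 -0.0038  0.109 ]
blue end 126.0 [array([ 0.4784, -0.1573]), array([ 0.532 , -0.1659]), array([ 0.5297, -0.1821]), array([ 0.4761, -0.1733])]
```

```bash
python3 -m creep '[[0,0.034,0,-0.01,-0.002,0,-1],[0,0.068,0,-0.02,-0.004,0,-1],[0,0.102,0,-0.03,-0.006,0,-1],[0,0.136,0,-0.04,-0.008,0,-1],[0,0.167,0,-0.05,-0.008,0,-1]]' | head -2
python3 g.py "[.517,-.0556,.12]";python3 g.py "[.517,-.0556,.043]"
```

```text
t: 2.85
tool_pos: [0.5162, -0.0494, 0.3029]
t 2.85 pos [ 0.5162 -0.0494  0.3029] xang 83.82 z [ 0.057  0.502 -0.863] row shift [-0.1952  0.0021  0.3096]
t 2.85 pos [ 0.5162 -0.0494  0.3029] xang 83.82 z [ 0.057  0.502 -0.863] row shift [-0.273   0.0018  0.4425]
```

```bash
python3 -m creep '[[0,0,0,-0.035,0,0.055,-1],[0,0,0,-0.07,0,0.11,-1],[0,0,0,-0.105,0,0.167,-1],[0,0,0,-0.14,0,0.222,-1],[0,0,0,-0.175,0,0.278,-1]]' | head -4
python3 -m creep '[[0,0,0,-0.025,0,0.04,-1],[0,0,0,-0.05,0,0.08,-1],[0,0,0,-0.075,0,0.12,-1],[0,0,0,-0.098,0,0.164,-1],[0,0,0,-0.098,0,0.164,-1]]'
python3 g.py "[.520,-.0306,.043]"
python3 - <<'E'
from h import *
s=robot.snapshot("wrist"); cv2.imwrite("pics/w2.png",s["color"])
a=robot.snapshot("scene"); cv2.imwrite("pics/s2.png",cv2.resize(a["color"][110:270,220:460],None,fx=2.5,fy=2.5,interpolation=cv2.INTER_CUBIC))
E
```

```text
t: 3.27
tool_pos: [0.5155, -0.0552, 0.1366]
ee_rot: [[0.094, 0.994, 0.055], [0.86, -0.109, 0.498], [0.501, 0.001, -0.866]]
ft_force: [-0.4, 0.3, -0.2]
t: 3.68
tool_pos: [0.512, -0.055, 0.0377]
ee_rot: [[0.098, 0.994, 0.047], [0.859, -0.108, 0.501], [0.503, -0.009, -0.864]]
ft_force: [-1.0, 0.6, -1.1]
finger_gap: 0.0008
grasp_force: 0.0
t 3.6833 pos [ 0.512  -0.055   0.0377] xang 83.49 z [ 0.047  0.501 -0.864] row shift [0.0487 0.0104 0.016 ]
```

View pics/s2.png

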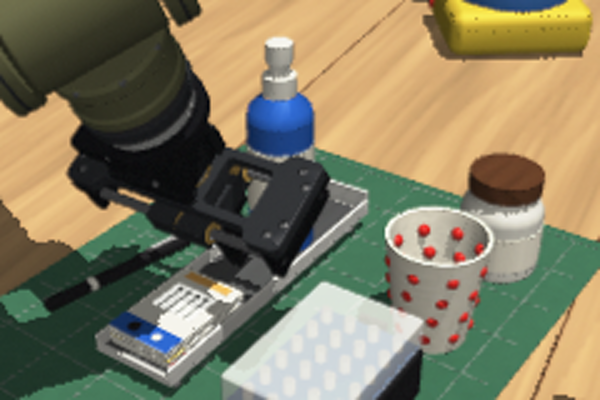

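The fingers are behind the bottle, low in the channel and clear of the stack. I'll raise them slightly, centre them, and push gently.

```bash
python3 -m creep '[[0,0,0,0.003,0.005,-0.005,-1],[0,0,0,0.006,0.01,-0.0104,-1],[0,0,0,0.006,0.01,-0.0104,-1],[0,0,0,0.006,0.01,-0.0104,-1],[0,0,0,0.006,0.01,-0.0104,-1]]'
python3 -m creep '[[0,0,0,0.007,0,0.004,-1],[0,0,0,0.014,0,0.008,-1],[0,0,0,0.021,0,0.012,-1],[0,0,0,0.028,0,0.016,-1],[0,0,0,0.035,0,0.020,-1]]'
python3 -m creep '[[0,0,0,0.007,0,0.004,-1],[0,0,0,0.014,0,0.008,-1],[0,0,0,0.021,0,0.012,-1],[0,0,0,0.028,0,0.016,-1],[0,0,0,0.035,0,0.020,-1]]'
python3 g.py "[.526,-.00,.043]"
python3 - <<'E'
from h import *
s=robot.snapshot("wrist"); cv2.imwrite("pics/w3.png",s["color"])
E
```

```text
t: 4.2
tool_pos: [0.5212, -0.0593, 0.049]
ee_rot: [[0.096, 0.994, 0.057], [0.861, -0.111, 0.497], [0.5, 0.002, -0.866]]
ft_force: [0.5, 0.2, -0.3]
finger_gap: 0.0003
grasp_force: 0.0
t: 4.62
tool_pos: [0.5229, -0.0387, 0.048]
ee_rot: [[0.096, 0.994, 0.056], [0.86, -0.111, 0.497], [0.5, 0.0, -0.866]]
ft_force: [-0.0, -2.1, 0.1]
finger_gap: 0.0005
grasp_force: 0.8
t: 5.03
tool_pos: [0.525, -0.0185, 0.0481]
ee_rot: [[0.097, 0.994, 0.056], [0.86, -0.111, 0.498], [0.501, -0.0, -0.865]]
ft_force: [-0.9, -1.8, -0.3]
finger_gap: 0.0007
grasp_force: 0.6
t 5.0333 pos [ 0.525  -0.0185  0.0481] xang 83.59 z [ 0.056  0.498 -0.865] row shift [ 0.0268 -0.0022  0.0274]
```

View pics/w3.png

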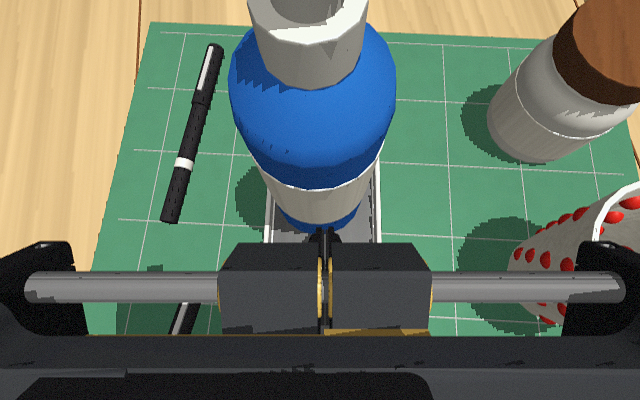

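```bash
python3 -m creep '[[0,0,0,0.005,0,0.003,-1],[0,0,0,0.010,0,0.006,-1],[0,0,0,0.015,0,0.009,-1],[0,0,0,0.02,0,0.012,-1],[0,0,0,0.024,0,0.014,-1]]' | grep -v rot
python3 -m creep '[[0,0,0,0.001,0,0.0006,-1],[0,0,0,0.002,0,0.0012,-1],[0,0,0,0.003,0,0.0018,-1],[0,0,0,0.003,0,0.0018,-1],[0,0,0,0.003,0,0.0018,-1]]' | grep -v rot
python3 -m creep '[[0,0,0,0.001,0,0.0006,-1],[0,0,0,0.002,0,0.0012,-1],[0,0,0,0.003,0,0.0018,-1],[0,0,0,0.003,0,0.0018,-1],[0,0,0,0.003,0,0.0018,-1]]' | grep -v rot
```

```text
t: 5.5
tool_pos: [0.5267, -0.0048, 0.0482]
ft_force: [-0.4, -1.0, -1.1]
finger_gap: 0.0005
grasp_force: 0.6
t: 5.92
tool_pos: [0.5268, -0.0034, 0.0482]
ft_force: [-0.0, -0.4, -0.0]
finger_gap: 0.0009
grasp_force: 0.5
t: 6.33
tool_pos: [0.527, -0.0016, 0.0481]
ft_force: [-0.2, -1.3, -0.1]
finger_gap: 0.0004
grasp_force: 0.6
```

```bash
python3 -m creep '[[0,0,0,0.001,0,0.0006,-1],[0,0,0,0.002,0,0.0012,-1],[0,0,0,0.003,0,0.0018,-1],[0,0,0,0.003,0,0.0018,-1],[0,0,0,0.003,0,0.0018,-1]]' | grep -v rot
python3 -m creep '[[0,0,0,0.001,0,0.0006,-1],[0,0,0,0.002,0,0.0012,-1],[0,0,0,0.002,0,0.0012,-1],[0,0,0,0.002,0,0.0012,-1],[0,0,0,0.002,0,0.0012,-1]]' | grep -v rot
python3 - <<'E'
from h import *
s=robot.snapshot("top"); c=s["color"][165:260,215:395]; cv2.imwrite("pics/t4.png",cv2.resize(c,None,fx=4.4,fy=4.4,interpolation=cv2.INTER_CUBIC))
E
```

```text
t: 6.75
tool_pos: [0.5272, 0.0002, 0.0481]
ft_force: [0.1, -0.6, -0.1]
finger_gap: 0.0002
grasp_force: 0.5
t: 7.17
tool_pos: [0.5274, 0.0013, 0.0481]
ft_force: [0.7, -1.2, -0.7]
finger_gap: 0.0007
grasp_force: 0.5
```

View pics/t4.png

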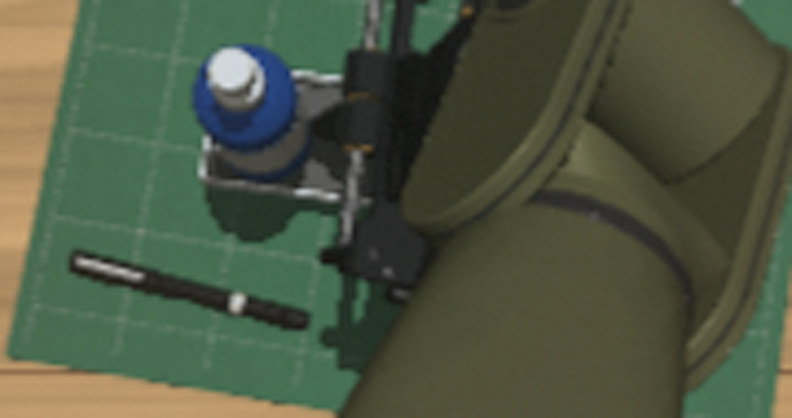

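The top view shows the bottle upright, its base (left edge about u=213) almost touching the far wall (u≈207). I'll continue in 1–2 mm steps until the force rises.

```bash
python3 -m creep '[[0,0,0,0.001,0,0.0006,-1],[0,0,0,0.002,0,0.0012,-1],[0,0,0,0.002,0,0.0012,-1],[0,0,0,0.002,0,0.0012,-1],[0,0,0,0.002,0,0.0012,-1]]' | egrep 'pos|for'
python3 -m creep '[[0,0,0,0.001,0,0.0006,-1],[0,0,0,0.002,0,0.0012,-1],[0,0,0,0.002,0,0.0012,-1],[0,0,0,0.002,0,0.0012,-1],[0,0,0,0.002,0,0.0012,-1]]' | egrep 'pos|for'
```

```text
tool_pos: [0.5275, 0.0025, 0.0481]
ft_force: [-0.4, -2.1, -0.5]
grasp_force: 0.6
tool_pos: [0.5277, 0.0032, 0.0481]
ft_force: [-0.3, -4.4, 0.2]
grasp_force: 2.2
```

```bash
python3 -m creep '[[0,0,0,0.001,0,0.0006,-1],[0,0,0,0.002,0,0.0012,-1],[0,0,0,0.002,0,0.0012,-1],[0,0,0,0.002,0,0.0012,-1],[0,0,0,0.002,0,0.0012,-1]]' | egrep 'pos|for'
```

```text
tool_pos: [0.5283, 0.0035, 0.0482]
ft_force: [-1.3, -7.3, 0.9]
grasp_force: 3.7
```

The bottle is seated against the wall at about 7 N, so it was gentle. Next I back off, lift, straighten up and go behind the lip.

```bash
python3 -m creep '[[0,0,0,-0.007,0,-0.004,-1],[0,0,0,-0.021,0,-0.012,-1],[0,0,0,-0.035,0,-0.02,-1],[0,0,0,-0.05,0,-0.029,-1],[0,0,0,-0.052,0,-0.03,-1]]' | egrep 'pos|for'
python3 -m creep '[[0,0,0,0.02,0,-0.04,-1],[0,0,0,0.04,0,-0.08,-1],[0,0,0,0.07,0,-0.12,-1],[0,0,0,0.09,0,-0.16,-1],[0,0,0,0.11,0,-0.19,-1]]' | egrep 'pos'
python3 -m creep '[[0,-0.034,0,-0.05,0,-0.03,-1],[0,-0.068,0,-0.1,0,-0.06,-1],[0,-0.102,0,-0.15,0,-0.09,-1],[0,-0.136,0,-0.2,0,-0.12,-1],[0,-0.167,0,-0.26,0,-0.15,-1]]' | egrep 'pos'
python3 g.py "[.501,-.204,.11]"
```

```text
tool_pos: [0.5245, -0.0264, 0.048]
ft_force: [0.6, 0.5, 0.3]
grasp_force: 0.0
tool_pos: [0.5248, -0.0255, 0.1597]
tool_pos: [0.5082, -0.1754, 0.1591]
t 9.7167 pos [ 0.5082 -0.1754  0.1591] xang 83.62 z [ 0.002 -0.005 -1.   ] row shift [-0.0579 -0.0083  0.0985]
```

```bash
python3 -m creep '[[0,0,0,-0.03,-0.004,0.03,-1],[0,0,0,-0.058,-0.008,0.06,-1],[0,0,0,-0.058,-0.008,0.098,-1],[0,0,0,-0.058,-0.008,0.098,-1],[0,0,0,-0.058,-0.008,0.098,-1]]' | egrep 'pos|for'
python3 - <<'E'
from h import *
import pickle
s=robot.snapshot("wrist"); pickle.dump(s,open("w5.pkl","wb")); cv2.imwrite("pics/w5.png",s["color"])
E
python3 g.py "[.5,-.2,.1]"
```

```text
tool_pos: [0.4994, -0.2022, 0.1074]
ft_force: [0.8, 0.0, 0.4]
grasp_force: 0.0
t 10.1833 pos [ 0.5004 -0.2025  0.1087] xang 83.58 z [-0.001  0.001 -1.   ] row shift [ 0.0048 -0.0013  0.0174]
```

View pics/w5.png

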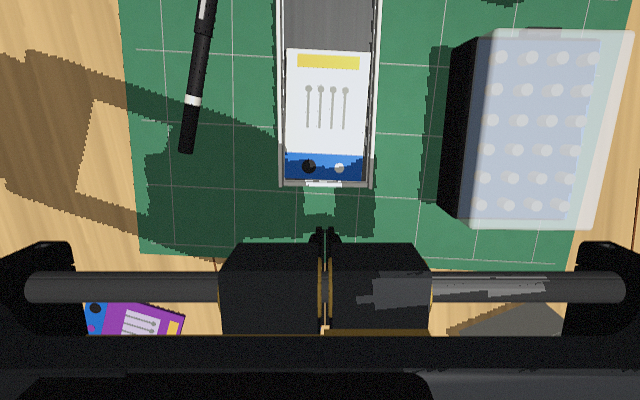

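The wrist view shows the blue end's rear edge near row 180, spanning columns 284 to 362. The tray lip is at row 187, and the stack looks almost square to the tray. I'll measure it, then touch off lightly on the stack top for the height.

```bash
cat > m.py <<'E'
from h import *
import pickle,sys
e=np.array([.117,.9931]); n=np.array([.9931,-.117])
s=pickle.load(open(sys.argv[1],"rb")); zs=[float(a) for a in sys.argv[2].split(",")]
hsv=cv2.cvtColor(s["color"],cv2.COLOR_BGR2HSV)
for z in zs:
  for name,P in [("rearL",(284,179)),("rearR",(362,182)),("frontL",(287,48)),("frontR",(370,52)),("lipL",(280,187)),("lipR",(370,188))]:
    q=onz(s,P,z if "lip" not in name else z-.0135)[:2]; print(z,name,(q@e).round(4),(q@n).round(4))
E
python3 m.py w5.pkl .024,.030,.036
```

```text
0.024 rearL -0.1182 0.489
0.024 rearR -0.1201 0.5453
0.024 frontL -0.0308 0.4931
0.024 frontR -0.033 0.5478
0.024 lipL -0.1269 0.4841
0.024 lipR -0.1273 0.5531
0.03 rearL -0.1171 0.4897
0.03 rearR -0.1189 0.5446
0.03 frontL -0.0319 0.4937
0.03 frontR -0.034 0.547
0.03 lipL -0.1257 0.4849
0.03 lipR -0.1261 0.5523
0.036 rearL -0.116 0.4905
0.036 rearR -0.1178 0.544
0.036 frontL -0.033 0.4944
0.036 frontR -0.035 0.5463
0.036 lipL -0.1244 0.4857
0.036 lipR -0.1248 0.5514
```

```bash
python3 g.py "[.5011,-.1648,.058]"
python3 -m creep '[[0,0,0.002,0.03,-0.007,0,-1],[0,0,0.005,0.06,-0.007,0.02,-1],[0,0,0.01,0.075,-0.007,0.05,-1],[0,0,0.01,0.075,-0.007,0.09,-1],[0,0,0.01,0.075,-0.007,0.098,-1]]' | egrep 'pos|for'
python3 -m creep '[[0,0,0,0,0,0.001,-1],[0,0,0,0,0,0.004,-1],[0,0,0,0,0,0.007,-1],[0,0,0,0,0,0.01,-1],[0,0,0,0,0,0.01,-1]]' | egrep 'pos|for'
python3 g.py "[.5011,-.1648,.048]"
```

```text
t 10.1833 pos [ 0.5004 -0.2025  0.1087] xang 83.58 z [-0.001  0.001 -1.   ] row shift [ 0.075  -0.0069  0.1014]
tool_pos: [0.5004, -0.1637, 0.0583]
ft_force: [-0.6, -0.2, -0.5]
grasp_force: 0.0
tool_pos: [0.5016, -0.1653, 0.0552]
ft_force: [0.2, 0.6, -0.8]
grasp_force: 0.0
t 11.0167 pos [ 0.5016 -0.1653  0.0552] xang 81.78 z [ 0.001 -0.    -1.   ] row shift [ 0.0009 -0.0011  0.0145]
```

```bash
for i in 1; do python3 -m creep '[[0,0,0,0,0,0.001,-1],[0,0,0,0,0,0.003,-1],[0,0,0,0,0,0.004,-1],[0,0,0,0,0,0.004,-1],[0,0,0,0,0,0.004,-1]]' | egrep 'pos|t_for'; done
python3 -m creep '[[0,0,0,0,0,0.001,-1],[0,0,0,0,0,0.002,-1],[0,0,0,0,0,0.003,-1],[0,0,0,0,0,0.003,-1],[0,0,0,0,0,0.003,-1]]' | egrep 'pos|t_for'
python3 -m creep '[[0,0,0,0,0,0.001,-1],[0,0,0,0,0,0.002,-1],[0,0,0,0,0,0.003,-1],[0,0,0,0,0,0.003,-1],[0,0,0,0,0,0.003,-1]]' | egrep 'pos|t_for'
```

```text
tool_pos: [0.5011, -0.1649, 0.0525]
ft_force: [-0.4, 0.5, 0.9]
tool_pos: [0.5011, -0.1649, 0.051]
ft_force: [-0.1, -0.7, -1.0]
tool_pos: [0.5011, -0.1649, 0.0495]
ft_force: [0.1, -0.0, -1.0]
```

```bash
python3 -m creep '[[0,0,0,0,0,0.001,-1],[0,0,0,0,0,0.002,-1],[0,0,0,0,0,0.002,-1],[0,0,0,0,0,0.002,-1],[0,0,0,0,0,0.002,-1]]' | egrep 'pos|t_for'
python3 -m creep '[[0,0,0,0,0,0.001,-1],[0,0,0,0,0,0.002,-1],[0,0,0,0,0,0.002,-1],[0,0,0,0,0,0.002,-1],[0,0,0,0,0,0.002,-1]]' | egrep 'pos|t_for'
```

```text
tool_pos: [0.5012, -0.165, 0.0486]
ft_force: [-0.4, -1.1, 0.3]
tool_pos: [0.5011, -0.1649, 0.0475]
ft_force: [0.8, -0.5, 0.2]
```

```bash
python3 -m creep '[[0,0,0,0,0,0.001,-1],[0,0,0,0,0,0.002,-1],[0,0,0,0,0,0.002,-1],[0,0,0,0,0,0.002,-1],[0,0,0,0,0,0.002,-1]]' | egrep 'pos|t_for'
```

```text
tool_pos: [0.5013, -0.165, 0.0472]
ft_force: [-2.2, 1.2, 5.4]
```

```bash
python3 -m creep '[[0,0,0,0,0,0.001,-1],[0,0,0,0,0,0.002,-1],[0,0,0,0,0,0.002,-1],[0,0,0,0,0,0.002,-1],[0,0,0,0,0,0.002,-1]]' | egrep 'pos|t_for'
```

```text
tool_pos: [0.5013, -0.165, 0.0471]
ft_force: [-5.0, 3.0, 10.9]
```

Contact is clear: the stack top corresponds to TCP z ≈ 0.0473. I lift, back off, and recheck the stack.

```bash
python3 -m creep '[[0,0,0,0,0,-0.012,-1],[0,0,0,0,0,-0.03,-1],[0,0,0,-0.03,0.001,-0.03,-1],[0,0,0,-0.07,0.0018,-0.03,-1],[0,0,0,-0.07,0.0018,-0.03,-1]]' | egrep 'pos|t_for'
python3 - <<'E'
from h import *
import pickle
s=robot.snapshot("wrist"); pickle.dump(s,open("w6.pkl","wb")); cv2.imwrite("pics/w6.png",s["color"][0:270,180:460].repeat(2,0).repeat(2,1))
E
python3 g.py "[.5,-.2,.0373]"
```

```text
tool_pos: [0.4975, -0.202, 0.0615]
ft_force: [-0.3, -0.4, 0.7]
t 14.4 pos [ 0.4973 -0.2007  0.0611] xang 81.68 z [ 0.001 -0.    -1.   ] row shift [0.0023 0.0051 0.0476]
```

View pics/w6.png

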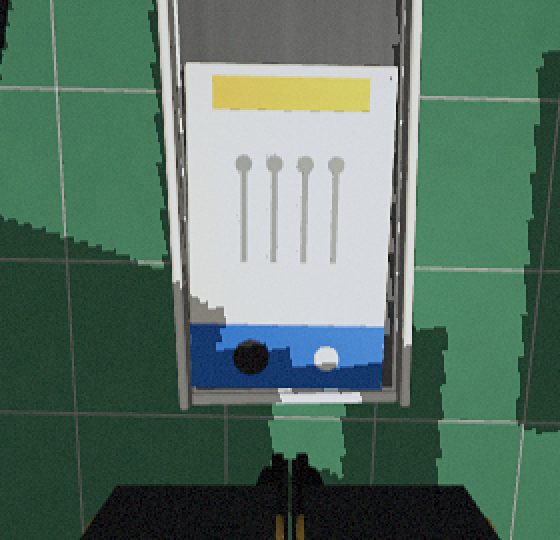

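The stack is undisturbed and square to the tool. Its rear edge is at image row 194, columns 275–371, and its front edge is at row 32.

```bash
python3 - <<'E'
from h import *
import pickle
s=pickle.load(open("w6.pkl","rb")); o=robot.get_obs(); x=o["ee_rot"][:2,0];y=o["ee_rot"][:2,1]
for n,p,z in [("rL",(275,194),.0333),("rR",(371,194),.0333),("fL",(273,32),.0333),("fR",(378,33),.0333),("lipbackL",(271.5,202.5),.0198),("lipbackR",(384,202),.0198),("port d",(305,178),.0333)]:
    q=onz(s,p,z)[:2]-o["tool_pos"][:2]; print(n,(q@x*1000).round(1),(q@y*1000).round(1))
E
python3 -m creep '[[0,0,0,0,0,0.012,-1],[0,0,0,0,0,0.024,-1],[0,0,0,0,0,0.036,-1],[0,0,0,0,0,0.0476,-1],[0,0,0,0,0,0.0476,-1]]' | egrep 'pos|t_for'
python3 g.py "[.5,-.2,.0373]"
```

```text
rL 24.6 -28.3
rR 24.6 25.5
fL 107.6 -26.3
fR 107.2 26.1
lipbackL 16.2 -32.6
lipbackR 16.5 35.5
port d 33.7 -11.4
tool_pos: [0.4958, -0.1986, 0.0346]
ft_force: [-0.3, -0.1, -0.2]
t 14.8167 pos [ 0.4958 -0.1986  0.0346] xang 81.83 z [-0.003  0.002 -1.   ] row shift [-0.0016  0.0087 -0.0054]
```

```bash
python3 -m creep '[[0,0,0,0,0,0,-1],[0,0,0,0,0,0,-1],[0,0,0,0,0,0,-1],[0,0,0,0,0,0,-1],[0,0,0,0,0,0,-1]]' | egrep 'pos|t_for'
python3 g.py "[.497,-.2012,.0373]"
```

```text
tool_pos: [0.4973, -0.1998, 0.0371]
ft_force: [0.5, -0.4, 0.5]
t 15.2333 pos [ 0.4973 -0.1998  0.0371] xang 81.8 z [ 0.001 -0.    -1.   ] row shift [-0.0028 -0.0002 -0.0004]
```

```bash
python3 -m creep '[[0,0,0,0.006,0,0,-1],[0,0,0,0.013,0,0,-1],[0,0,0,0.02,-0.0005,0,-1],[0,0,0,0.027,-0.0007,0,-1],[0,0,0,0.034,-0.0009,0,-1]]' | egrep 'pos|t_for'
python3 -m creep '[[0,0,0,0.006,0,0,-1],[0,0,0,0.012,0,0,-1],[0,0,0,0.018,-0.0005,0,-1],[0,0,0,0.024,-0.0007,0,-1],[0,0,0,0.03,-0.0008,0,-1]]' | egrep 'pos|t_for'
python3 -m creep '[[0,0,0,0,0,0,-1],[0,0,0,0,0,0,-1],[0,0,0,0,0,0,-1],[0,0,0,-0.01,0,0,-1],[0,0,0,-0.02,0,0,-1]]' | egrep 'pos|t_for'
python3 - <<'E'
from h import *
import pickle
s=robot.snapshot("wrist"); pickle.dump(s,open("w7.pkl","wb")); cv2.imwrite("pics/w7.png",s["color"][0:270,180:460].repeat(2,0).repeat(2,1))
E
python3 g.py "[.497,-.2012,.0373]"
```

```text
tool_pos: [0.4991, -0.1824, 0.0368]
ft_force: [-0.1, 0.1, 0.2]
tool_pos: [0.5008, -0.1677, 0.0368]
ft_force: [-0.6, -0.7, -0.6]
tool_pos: [0.4993, -0.1782, 0.0368]
ft_force: [-0.5, -0.2, -0.9]
t 16.5333 pos [ 0.4993 -0.1791  0.0368] xang 81.78 z [ 0.    -0.001 -1.   ] row shift [-0.0445  0.0018 -0.0009]
```

View pics/w7.png

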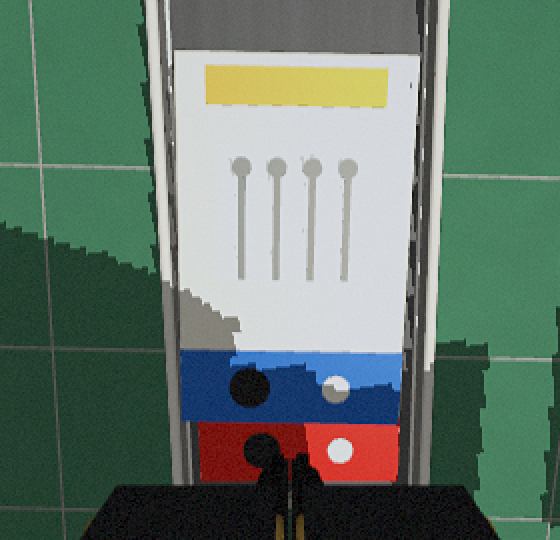

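```bash
cat > q.py <<'E'
from h import *
import pickle,sys
s=pickle.load(open(sys.argv[1],"rb")); o=robot.get_obs(); x=o["ee_rot"][:2,0];y=o["ee_rot"][:2,1]
for a in sys.argv[2:]:
    u,v,z=map(float,a.split(",")); q=onz(s,(180+u/2,v/2),z)[:2]-o["tool_pos"][:2]; print(a,(q@x*1000).round(1),(q@y*1000).round(1))
E
python3 q.py w7.pkl 182,420,.0333 400,423,.0333 200,481,.0213 398,483,.0213 175,50,.0333 419,55,.0333 180,350,.0333 403,351,.0333
```

```text
182,420,.0333 24.4 -27.4
400,423,.0333 23.6 26.1
200,481,.0213 3.9 -25.2
398,483,.0213 3.4 28.3
175,50,.0333 107.0 -25.7
419,55,.0333 106.1 26.8
180,350,.0333 41.7 -27.2
403,351,.0333 41.5 26.1
```

Red is bare by about 20.3 mm and its rear edge hasn't moved. Now green goes the same way, tip 4 mm higher, then blue's check.

```bash
python3 -m creep '[[0,0,0,0,0,-0.004,-1],[0,0,0,0,0,-0.0088,-1],[0,0,0,0,0,-0.0088,-1],[0,0,0,0,0,-0.0088,-1],[0,0,0,0,0,-0.0088,-1]]' | egrep 'pos|t_for'
python3 -m creep '[[0,0,0,0.005,0,0,-1],[0,0,0,0.011,0,0,-1],[0,0,0,0.018,-0.0004,0,-1],[0,0,0,0.024,-0.0006,0,-1],[0,0,0,0.03,-0.0008,0,-1]]' | egrep 'pos|t_for'
python3 -m creep '[[0,0,0,0.006,0,0,-1],[0,0,0,0.012,0,0,-1],[0,0,0,0.018,-0.0005,0,-1],[0,0,0,0.024,-0.0007,0,-1],[0,0,0,0.03,-0.0008,0,-1]]' | egrep 'pos|t_for'
python3 -m creep '[[0,0,0,0,0,0,-1],[0,0,0,0,0,0,-1],[0,0,0,-0.01,0,0,-1],[0,0,0,-0.02,0,0,-1],[0,0,0,-0.02,0,0,-1]]' | egrep 'pos|t_for'
python3 - <<'E'
from h import *
import pickle
s=robot.snapshot("wrist"); pickle.dump(s,open("w8.pkl","wb")); cv2.imwrite("pics/w8.png",s["color"][0:270,180:460].repeat(2,0).repeat(2,1))
hsv=cv2.cvtColor(s["color"],cv2.COLOR_BGR2HSV)
for n,lo,hi in [("red",(0,120,60),(8,255,255)),("yel",(18,100,80),(35,255,255)),("blue",(100,120,60),(125,255,255))]:
    m=cv2.inRange(hsv,lo,hi); m[245:]=0; m[:,:255]=0; m[:,400:]=0
    c=[x for x in cv2.findContours(m,0,2)[0] if cv2.contourArea(x)>60]
    print(n,[cv2.boundingRect(x) for x in c])
E
python3 g.py "[.497,-.2012,.0373]"
```

```text
tool_pos: [0.4994, -0.1778, 0.0413]
ft_force: [-0.2, 1.0, -0.5]
tool_pos: [0.5011, -0.1625, 0.0411]
ft_force: [-0.9, 0.3, -0.3]
tool_pos: [0.5029, -0.1477, 0.0412]
ft_force: [0.6, -1.2, -0.0]
tool_pos: [0.5014, -0.1589, 0.0413]
ft_force: [-0.3, -0.4, 0.1]
red [(341, 240, 37, 3)]
yel [(278, 208, 101, 32), (282, 34, 89, 19)]
blue [(271, 173, 108, 35)]
t 18.25 pos [ 0.5014 -0.1586  0.0413] xang 81.73 z [ 0. -0. -1.] row shift [-0.0855  0.0035  0.0079]
```

```bash
python3 q.py w8.pkl 290,416,.0333 290,480,.0253 290,346,.0333
python3 - <<'E'
from h import *
a=cv2.imread("pics/w8.png"); cv2.imwrite("pics/w8b.png",a)
E
```

```text
290,416,.0333 23.0 -0.7
290,480,.0253 2.8 -0.7
290,346,.0333 40.8 -0.7
```

View pics/w8.png

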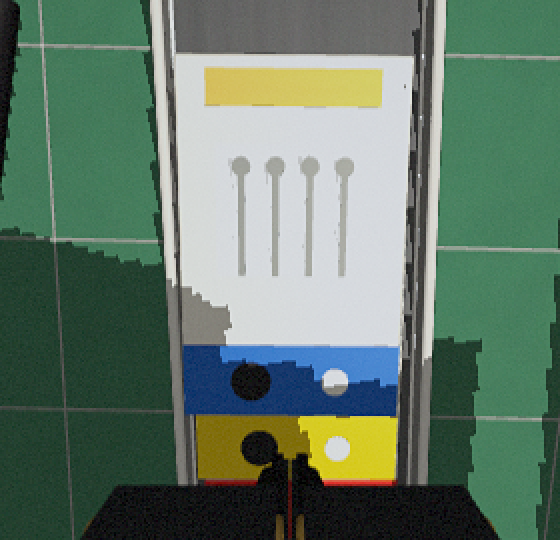

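Yellow is bare by about 20.2 mm, with its whole end visible and still square. Now blue.

```bash
python3 -m creep '[[0,0,0,0,0,-0.004,-1],[0,0,0,0,0,-0.008,-1],[0,0,0,0,0,-0.008,-1],[0,0,0,0,0,-0.008,-1],[0,0,0,0,0,-0.008,-1]]' | egrep 'pos|t_for'
python3 -m creep '[[0,0,0,0.005,0,0,-1],[0,0,0,0.011,0,0,-1],[0,0,0,0.018,-0.0004,0,-1],[0,0,0,0.024,-0.0006,0,-1],[0,0,0,0.03,-0.0008,0,-1]]' | egrep 'pos|t_for'
python3 -m creep '[[0,0,0,0.006,0,0,-1],[0,0,0,0.012,0,0,-1],[0,0,0,0.018,-0.0005,0,-1],[0,0,0,0.024,-0.0007,0,-1],[0,0,0,0.0295,-0.0008,0,-1]]' | egrep 'pos|t_for'
python3 -m creep '[[0,0,0,0,0,0,-1],[0,0,0,0,0,0,-1],[0,0,0,-0.01,0,0,-1],[0,0,0,-0.02,0,0,-1],[0,0,0,-0.02,0,0,-1]]' | egrep 'pos|t_for'
python3 -m creep '[[0,0,0,-0.02,0,-0.02,-1],[0,0,0,-0.05,0,-0.05,-1],[0,0,0,-0.09,0,-0.08,-1],[0,0,0,-0.13,0,-0.11,-1],[0,0,0,-0.16,0,-0.14,-1]]' | egrep 'pos|t_for'
python3 -m creep '[[0,0,0,0,0,0,-1],[0,0,0,0,0,0,-1],[0,0,0,0,0,0,-1],[0,0,0,0,0,0,-1],[0,0,0,0,0,0,-1]]' | egrep 'pos|t_for'
python3 - <<'E'
from h import *
import pickle
s=robot.snapshot("wrist"); pickle.dump(s,open("w9.pkl","wb")); cv2.imwrite("pics/w9.png",s["color"][0:270,180:460].repeat(2,0).repeat(2,1))
hsv=cv2.cvtColor(s["color"],cv2.COLOR_BGR2HSV)
for n,lo,hi in [("red",(0,120,60),(8,255,255)),("yel",(18,100,80),(35,255,255)),("green",(40,150,60),(85,255,255)),("blue",(100,120,60),(125,255,255))]:
    m=cv2.inRange(hsv,lo,hi); m[245:]=0; m[:,:255]=0; m[:,400:]=0
    c=[x for x in cv2.findContours(m,0,2)[0] if cv2.contourArea(x)>60]
    print(n,[cv2.boundingRect(x) for x in c])
t=robot.snapshot("scene"); cv2.imwrite("pics/s9.png",cv2.resize(t["color"][110:270,220:460],None,fx=2.5,fy=2.5,interpolation=cv2.INTER_CUBIC))
E
python3 - <<'E'
import cv2,numpy as np
a=cv2.imread("pics/w9.png");b=cv2.imread("pics/s9.png")
b=cv2.resize(b,(500,333)); a=cv2.resize(a,(300,290)); c=np.zeros((333,800,3),np.uint8); c[:290,:300]=a; c[:,300:]=b; cv2.imwrite("pics/c9.png",c)
E
```

```text
tool_pos: [0.5015, -0.1579, 0.0453]
ft_force: [0.1, -0.3, -0.6]
tool_pos: [0.5032, -0.1425, 0.0451]
ft_force: [-0.0, -1.0, 0.5]
tool_pos: [0.5049, -0.128, 0.0452]
ft_force: [-0.4, 0.3, -0.4]
tool_pos: [0.5034, -0.1393, 0.0452]
ft_force: [-0.4, 0.4, -0.3]
tool_pos: [0.4918, -0.2195, 0.1168]
ft_force: [0.4, -0.6, 0.1]
tool_pos: [0.4914, -0.2164, 0.1138]
ft_force: [0.1, 0.5, -0.5]
red [(295, 129, 74, 25)]
yel [(292, 100, 77, 27)]
green []
blue [(286, 36, 83, 29)]
```

View pics/c9.png

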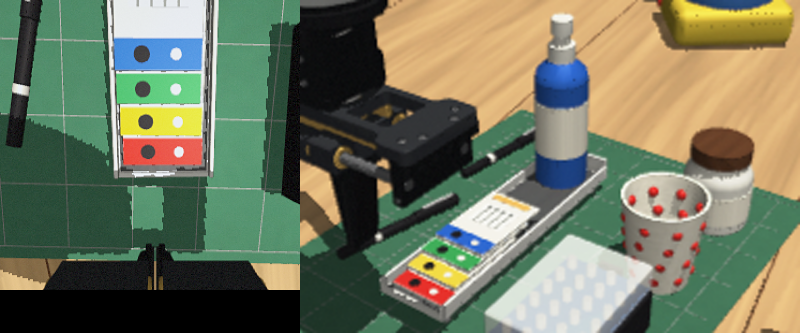

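All four coloured ends show as a shingled row, and the bottle stands against the far wall. One numeric check of the spacings:

Run:
```python
from h import *
import pickle
s=pickle.load(open("w9.pkl","rb")); o=robot.get_obs(); x=o["ee_rot"][:2,0]
hsv=cv2.cvtColor(s["color"],cv2.COLOR_BGR2HSV)
prev=None
for n,lo,hi,z in [("red",(0,120,60),(8,255,255),.0213),("yel",(18,100,80),(35,255,255),.0253),("green",(45,90,130),(85,255,255),.0293),("blue",(100,120,60),(125,255,255),.0333)]:
    m=cv2.inRange(hsv,lo,hi); m[245:]=0; m[:,:285]=0; m[:,372:]=0
    for cols in((300,312),(350,362)):
        r=np.where(m[:,cols[0]:cols[1]].mean(1)>100)[0]
        if len(r): print(n,cols,r.min(),r.max()+1,"front/rear mm",[((onz(s,(sum(cols)/2,v),z)[:2]-o["tool_pos"][:2])@x*1000).round(1) for v in(r.min()-.5,r.max()+.5)])
```

```text
red (300, 312) 129 154 front/rear mm [np.float64(59.7), np.float64(41.7)]
red (350, 362) 129 153 front/rear mm [np.float64(59.7), np.float64(42.4)]
yel (300, 312) 100 126 front/rear mm [np.float64(79.5), np.float64(61.9)]
yel (350, 362) 101 126 front/rear mm [np.float64(78.9), np.float64(61.9)]
green (300, 312) 69 242 front/rear mm [np.float64(99.3), np.float64(-24.0)]
green (350, 362) 69 242 front/rear mm [np.float64(99.2), np.float64(-24.0)]
blue (300, 312) 36 65 front/rear mm [np.float64(118.7), np.float64(101.2)]
blue (350, 362) 36 64 front/rear mm [np.float64(118.7), np.float64(101.8)]
```

```bash
python3 -c "
from rig import robot
print(robot.job_done())"
```

```text
the job is handed in; nothing more can be done
None
```

The job is handed in: the bottle stands upright against the far wall (about 7 N when it seated), and the cartridges lie fanned about 20 mm apart with every coloured end bare and red where it was; my hardest press was a brief touch of about 11–12 N on the stack top to find its height.

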